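Rack the slotted spacer discs by metal, slots crossed

ROBOT

A 6-joint arm with a two-finger parallel gripper is mounted at the origin on the work surface. World frame = base frame: x ahead of the robot, y to its left, z up, the work surface at z = 0. Lengths are in m, angles in degrees, forces in N, time in s.
With the tool pointing down it reaches from about 0.375 to 0.9 m from the base axis. Payload 3.1 kg.
Tool frame: the origin (TCP) lies at the very end of the fingers, on their centre line; the grasp point (between the pads) lies 19 mm behind it; z points along the fingers, x is the direction in which the jaws open and shut, and the axes are right-handed (so a half turn about z gives the same grasp; the last joint's range is limited). The gripper opens to 87 mm and grips with 3 to 60 N. Pads are 19 mm wide; open, the fingers measure 117 mm over their backs; the gripper's body (75 mm by 190 mm) begins 51 mm behind the grasp point.
Start: joints at [-75.029, 30.224, 82.088, -0, 67.689, -10.227], TCP at [0.266, -0.565, 0.197] pointing down, gripper open.
Joint ranges: [-176.69, 176.69], [-43.24, 126.21], [12.49, 139.97], [-82, 262], [0, 151.66], [-163.58, 163.58]. Speed limits (degrees/s): [159.86, 159.86, 180, 180, 180, 180].

INTERFACE

Orientations are given as a 3x3 rotation matrix whose columns are the frame's x, y, z axes.
In Python, from rig import read_state, capture, bot gives the robot as it stands.
- The arm moves only by the shell command python3 -m crank 'ROWS' [OPENING]. ROWS is JSON, a list of rows, each a list of 2 entries, a list of its own where there are three numbers: the shift along the tool's x, y, z in cm, then the turn, a rotation vector about the tool's x, y, z in rad. In form: [[[dx, dy, dz], [wx, wy, wz]], ...]. A call has 1 to 12 rows; each row shifts and turns the commanded pose from where the row before left it, along the tool's axes as they then stand; what a row does not reach is not made up. A row lasts 1/10 s, in which the tool goes at most 50 mm and 8.59 degrees, less where a joint would pass 70% of its speed; a pose out of reach is approached as far as the arm can. A call with a gripper value outside its range is refused whole. OPENING is the closure, from -1 (fully open) to 1 (shut), set as the call begins (- or left out, the last holds). The fingers move at their own pace and stop on an object; the grip force is fixed at half the most. Time passes only in rows, so rows that do not move let the fingers close. It gives the time, the measured TCP pose, the force and the opening at its end, in the units of the state.
- read_state(): the state, without advancing time (a new reading comes with each control period).
- capture(name): name is "scene" or "top"; returns a dict with "pixels" (384x512x3 uint8, red, green, blue), "camera_matrix" (3x3 intrinsics, pixels), "R" (3x3) and "t" (3): a world point X has camera coordinates R X + t. Camera axes: x right, y down, z forward; pixel columns grow to the right and rows downward; lengths in m; the calibration is good to about 2 mm. A picture is of the moment at which its call begins. There is no depth.
- bot.hand_in(): hands the job in, once; it reports no verdict.
The state is a dict: "time_s": time; "joint_positions": joint angles; "qvel": joint speeds; "tau": joint torques, N m; "position": TCP position; "tcp_rot": TCP orientation; "force": force on the tool from outside, world axes, zero at the start; "moment": the same for the moment, N m; "opening": opening from 0.0 (shut) to 1.0 (fully open).
Only numpy, scipy, OpenCV 4.12 (cv2) and the standard library are available. Lean on these libraries where they do the work, as an engineer would, in place of code of your own. Each camera call takes 0.05 s, during which the arm holds its last target.

TASK

Put the two slotted steel spacer discs on the stand with the blue base and the two slotted brass ones on the stand with the yellow base, large disc at the bottom and small one on top of it, each lying flat with the stem through its slot near the disc's centre. Turn each small disc so that its slot lies a quarter turn (either way) from the slot below it, so that the pair cannot slide off together. Leave the closed washers, the V-block and the hinge knuckles where they lie.

Things in the scene. Friction and masses are not known exactly. Their poses are not given: they have to be found in the camera images.
- big_steel: Large slotted spacer disc, silvery steel, loose, flat on the table: 62 mm diameter, 14 mm thick, with two flats 54 mm apart (grip across these) and one straight 16 mm wide slot that runs from 8 mm behind the centre out through the rim. Origin: centre of the disc on its underside; z up; +x points out along the slot to its open mouth; the grip flats face +y and -y.
- small_steel: Small slotted spacer disc, silvery steel, loose, flat on the table: 48 mm diameter, 14 mm thick, with two flats 41 mm apart (grip across these) and one straight 16 mm wide slot that runs from 8 mm behind the centre out through the rim. Origin: centre of the disc on its underside; z up; +x points out along the slot to its open mouth; the grip flats face +y and -y.
- big_brass: Large slotted spacer disc, yellow brass, loose, flat on the table: 62 mm diameter, 14 mm thick, with two flats 54 mm apart (grip across these) and one straight 16 mm wide slot that runs from 8 mm behind the centre out through the rim. Origin: centre of the disc on its underside; z up; +x points out along the slot to its open mouth; the grip flats face +y and -y.
- small_brass: Small slotted spacer disc, yellow brass, loose, flat on the table: 48 mm diameter, 14 mm thick, with two flats 41 mm apart (grip across these) and one straight 16 mm wide slot that runs from 8 mm behind the centre out through the rim. Origin: centre of the disc on its underside; z up; +x points out along the slot to its open mouth; the grip flats face +y and -y.
- blue_stand: Disc stand with a blue round base, fixed to the table: base 76 mm diameter and 12 mm high, with an 8 mm diameter upright steel stem on its centre, its top 52 mm above the table (the last 8 mm tapered). Origin: centre of the base's underside; z up; round, so its yaw means nothing.
- yellow_stand: Disc stand with a yellow round base, fixed to the table: base 76 mm diameter and 12 mm high, with an 8 mm diameter upright steel stem on its centre, its top 52 mm above the table (the last 8 mm tapered). Origin: centre of the base's underside; z up; round, so its yaw means nothing.
- steel_washer: Closed steel washer, loose, NOT a slotted disc: a complete round ring 62 mm diameter, 14 mm thick, with an 18 mm round hole and no slot. To be left alone. Origin: centre of its underside; z up.
- brass_washer: Closed brass washer, loose, NOT a slotted disc: a complete round ring 48 mm diameter, 14 mm thick, with an 18 mm round hole and no slot. To be left alone. Origin: centre of its underside; z up.
- v_block: Grey cast-iron V-block, loose, 50 x 46 mm and 35 mm high, groove along x. To be left alone. Origin: centre of its underside; z up.
- hinge_knuckles: Galvanized hinge leaf with a pair of barrel knuckles along one edge, loose, 58 x 50 mm, 16 mm high, knuckles at its +x edge. To be left alone. Origin: within 1 mm of the centre of its underside; z up.
Not all that is in view belongs to the job. Leave any black look-alike of the big_steel alone. What is shaped like the big_brass but turquoise is not meant.

How it is judged:
By the outcome, as a careful person would: the job done as asked, in the order asked, and still so for the second after the job is handed in, with the robot touching nothing.
It also fails if it takes over 106 s, if anything falls off the work surface, if the arm or the gripper's body presses on something with over 40 N, if the wrist force passes 120 N, or if a joint passes its speed limit or range.

## Working session

There is one attempt and no reset: what is moved stays moved. The work goes in short steps, Python scripts to look and compute and a shell command to move; the robot and the scene stay as the last step left them, time stands still between calls to the robot, and variables do not carry over. Pictures are saved under pics/ and viewed, and the job is handed in when it is done.

```bash
ls; mkdir -p pics; python3 - <<'E'
from rig import read_state, capture, bot
import cv2
for n in("scene","top"):
    c=capture(n); cv2.imwrite(f"pics/{n}0.png",c["pixels"][:,:,::-1]); print(c["camera_matrix"],c["R"],c["t"])
s=read_state();print(s)
E
```

```text
pics
[[428.07482792   0.         253.09676976]
 [  0.         428.07482792 190.27360064]
 [  0.           0.           1.        ]] [[-0.86857484  0.49530592 -0.01580479]
 [ 0.41615679  0.7117198  -0.56592266]
 [-0.26905626 -0.49812345 -0.82430683]] [ 0.44247641 -0.16408696  1.31911545]
[[454.98361683   0.         257.41089   ]
 [  0.         454.98361683 188.21864515]
 [  0.           0.           1.        ]] [[-0.01008395 -0.99984441  0.01447338]
 [-0.99062549  0.00801692 -0.13637035]
 [ 0.1362331  -0.01571285 -0.99055219]] [-0.00275082  0.47384016  1.25751414]
{'time_s': 0.1, 'joint_positions': array([-7.50300737e+01,  3.02738601e+01,  8.21479701e+01, -1.87870202e-03,
        6.76892489e+01, -1.02285945e+01]), 'qvel': array([ 0.03275302, -0.1901431 , -0.15896476,  0.0502851 , -0.00099207,
        0.03790777]), 'tau': array([-1.40989137e-04, -4.40985096e+01, -1.77151108e+01,  6.33868994e-02,
        5.34083415e-02, -4.86279987e-05]), 'position': array([ 0.26591872, -0.56483589,  0.19607313]), 'tcp_rot': array([[ 4.25766713e-01, -9.04832816e-01, -5.30093503e-04],
       [-9.04830948e-01, -4.25766927e-01,  1.86506267e-03],
       [-1.91326619e-03, -3.14436597e-04, -9.99998120e-01]]), 'force': array([ 0.94445381, -0.40370081, -0.26874902]), 'moment': array([-0.00918625,  0.01666314,  0.00785118]), 'opening': 0.9979851970133526}
```

View pics/scene0.png

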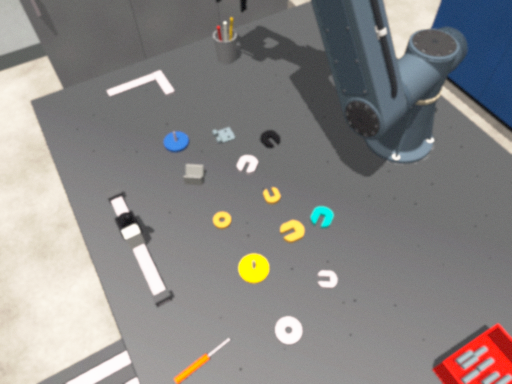

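View pics/top0.png

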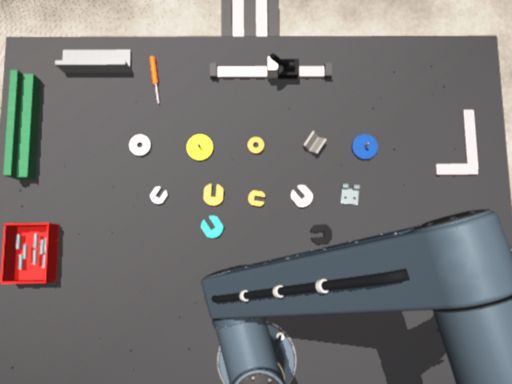

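The top view shows small steel at (158,195), big brass at (213,194), small brass at (257,198) and big steel at (301,195). The yellow stand is at (200,147) and the blue stand at (365,147). The closed rings are at (140,145) and (256,145), with black and turquoise decoys at (320,235) and (212,227). Next I fit the poses.

```bash
cat > h.py <<'E'
import numpy as np, cv2
from scipy.optimize import minimize
from rig import read_state, capture, bot
def proj(c,P):
    q=np.asarray(P)@np.array(c["R"]).T+np.array(c["t"]); u=q@np.array(c["camera_matrix"]).T
    return u[:,:2]/u[:,2:]
def back(c,uv,z):
    d=np.array(c["R"]).T@np.linalg.inv(c["camera_matrix"])@np.array([uv[0],uv[1],1.]); o=-np.array(c["R"]).T@np.array(c["t"])
    return o+d*(z-o[2])/d[2]
S=8
def outline(kind):
    R,f=dict(big=(.031,.027),small=(.024,.0205))[kind]
    a=np.linspace(0,2*np.pi,181); p=np.c_[R*np.cos(a),np.clip(R*np.sin(a),-f,f)]
    k=~((p[:,0]>0)&(abs(p[:,1])<.008)); p=p[k]
    xm=np.sqrt(R*R-.008**2)
    return np.vstack([[xm,.008],p,[xm,-.008],[-.008,-.008],[-.008,.008]])
def render(c,kind,x,y,yaw,z0,box):
    o=outline(kind); C,Sn=np.cos(yaw),np.sin(yaw)
    xy=o@np.array([[C,Sn],[-Sn,C]])+[x,y]
    u0,v0,w,h=box; m=np.zeros((h*S,w*S),np.uint8)
    def pts(z): return ((proj(c,np.c_[xy,np.full(len(xy),z)])-[u0,v0]+.5)*S-.5)
    a,b=pts(z0),pts(z0+.014)
    fx=lambda p:np.round(p*16).astype(np.int32)
    cv2.fillPoly(m,[fx(b)],255,shift=4); cv2.fillPoly(m,[fx(a)],255,shift=4)
    for i in range(len(a)):
        j=(i+1)%len(a); cv2.fillConvexPoly(m,fx(np.array([a[i],a[j],b[j],b[i]])),255,shift=4)
    return cv2.GaussianBlur(cv2.resize(m,(w,h),interpolation=cv2.INTER_AREA).astype(float)/255,(0,0),.7)
def soft(img,col):
    f=img.astype(float)
    s=f[:,:,0] if col=="steel" else f[:,:,0]-f[:,:,2]
    return s
def fit(c,kind,col,x,y,yaw0s,z0=0.,r=17):
    uv=proj(c,[[x,y,z0+.007]])[0]; u0,v0=int(uv[0])-r,int(uv[1])-r; box=(u0,v0,2*r+1,2*r+1)
    I=cv2.GaussianBlur(soft(c["pixels"],col),(0,0),.7)[v0:v0+2*r+1,u0:u0+2*r+1]
    def cost(p):
        m=render(c,kind,p[0]/1000,p[1]/1000,p[2]/20,z0,box)
        A=np.c_[m.ravel(),np.ones(m.size)]
        w,res,_,_=np.linalg.lstsq(A,I.ravel(),rcond=None)
        return np.sqrt(np.mean((A@w-I.ravel())**2))
    best=None
    for y0 in yaw0s:
        p0=np.array([x*1000,y*1000,y0*20])
        r_=minimize(cost,p0,method="Nelder-Mead",options=dict(initial_simplex=np.vstack([p0,p0+[4,0,0],p0+[0,4,0],p0+[0,0,4]]),xatol=.02,fatol=.005,maxiter=200))
        if best is None or r_.fun<best.fun: best=r_
    p=best.x
    return p[0]/1000,p[1]/1000,np.degrees(p[2]/20)%360,best.fun
E
python3 - <<'E'
from h import *
T=capture("top");Sc=capture("scene")
ys=np.arange(0,2*np.pi,np.pi/4)
for n,k,c,uv in[("bigst","big","steel",(301,195)),("smst","small","steel",(158,195)),("bigbr","big","brass",(213,194)),("smbr","small","brass",(257,198))]:
    p=back(T,uv,.007)
    a=fit(T,k,c,p[0],p[1],ys); b=fit(Sc,k,c,a[0],a[1],[np.radians(a[2])])
    print(n,np.round(a,4),np.round(b,4))
# stands: base circle top fit by color
for n,uv in[("blue",(365,147)),("yel",(200,147))]:
    for cam in(T,Sc):
        q=back(T,uv,.012); u=proj(cam,[q])[0].astype(int); I=cam["pixels"][u[1]-22:u[1]+23,u[0]-22:u[0]+23].astype(float)
        s=I[:,:,2]-I[:,:,0] if n=="blue" else I[:,:,0]-I[:,:,2]
        m=np.clip(s/np.percentile(s,95),0,1)*(s>0.15*s.max())
        lab=cv2.connectedComponents((s>.25*s.max()).astype(np.uint8))[1]; m=m*(lab==lab[22,14])
        v,w=np.mgrid[:45,:45]; cc=((w*m).sum()/m.sum()+u[0]-22,(v*m).sum()/m.sum()+u[1]-22)
        print(n,np.round(back(cam,cc,.0065),4),m.sum())
out=[]
def crop(c,u,v):return cv2.resize(c["pixels"][v-22:v+23,u-22:u+23,::-1],(190,190),interpolation=cv2.INTER_NEAREST)
g=[crop(T,*p) for p in[(301,195),(158,195),(213,194),(257,198)]]
g2=[crop(T,*p) for p in[(365,147),(200,147)]]+[crop(Sc,*p) for p in [(176,142),(254,268)]]
cv2.imwrite("pics/z1.png",np.vstack([np.hstack(g),np.hstack(g2)]))
E
```

```text
bigst [ 0.4553 -0.1343 39.5832  8.6537] [ 0.451  -0.1391 39.4418  7.7317]
smst [4.611000e-01 2.787000e-01 3.272467e+02 6.509400e+00] [4.56700e-01 2.74200e-01 3.25662e+02 6.63910e+00]
bigbr [4.612000e-01 1.206000e-01 3.555973e+02 1.266320e+01] [4.584000e-01 1.174000e-01 3.555283e+02 8.445300e+00]
smbr [ 4.488000e-01 -4.300000e-03  2.597065e+02  1.087880e+01] [ 4.462000e-01 -7.400000e-03  2.602417e+02  6.839700e+00]
blue [ 0.5993 -0.3234  0.0065] 492.7712418300654
blue [ 0.5976 -0.3251  0.0065] 353.67701863354034
yel [0.6008 0.1611 0.0065] 563.1489361702127
yel [0.5992 0.1594 0.0065] 694.921568627451
```

View pics/z1.png

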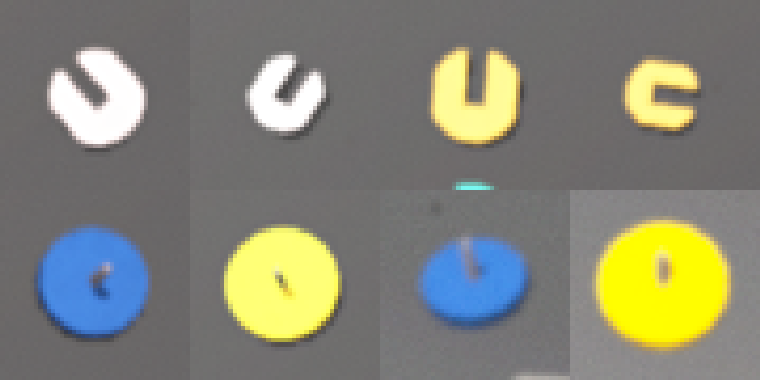

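```bash
cat >> h.py <<'E'
def outl(kind):
    if kind in("big","small"): return outline(kind),.014
    a=np.linspace(0,2*np.pi,121)[:-1]; return .038*np.c_[np.cos(a),np.sin(a)],.012
def render2(c,kind,x,y,yaw,z0,box):
    o,h_=outl(kind); C,Sn=np.cos(yaw),np.sin(yaw)
    xy=o@np.array([[C,Sn],[-Sn,C]])+[x,y]
    u0,v0,w,h=box
    pts=lambda z:((proj(c,np.c_[xy,np.full(len(xy),z)])-[u0,v0]+.5)*S-.5)
    fx=lambda p:np.round(p*16).astype(np.int32)
    a,b=pts(z0),pts(z0+h_)
    m=np.zeros((h*S,w*S),np.uint8); t=m.copy()
    cv2.fillPoly(t,[fx(b)],255,shift=4); cv2.fillPoly(m,[fx(a)],255,shift=4)
    for i in range(len(a)):
        j=(i+1)%len(a); cv2.fillConvexPoly(m,fx(np.array([a[i],a[j],b[j],b[i]])),255,shift=4)
    m[t>0]=0
    f=lambda q:cv2.GaussianBlur(cv2.resize(q,(w,h),interpolation=cv2.INTER_AREA).astype(float)/255,(0,0),.8)
    return f(t),f(m)
def fit2(c,kind,x,y,yaw0,z0=0.,r=17,free=True):
    uv=proj(c,[[x,y,z0+.007]])[0]; u0,v0=int(uv[0])-r,int(uv[1])-r; box=(u0,v0,2*r+1,2*r+1)
    I=cv2.GaussianBlur(c["pixels"].astype(float),(0,0),.5)[v0:v0+2*r+1,u0:u0+2*r+1].reshape(-1,3)
    def cost(p):
        t,m=render2(c,kind,p[0]/1000,p[1]/1000,p[2]/20 if free else 0,z0,box)
        A=np.c_[t.ravel(),m.ravel(),np.ones(t.size)]
        w=np.linalg.lstsq(A,I,rcond=None)[0]
        return np.abs(A@w-I).mean()
    p0=np.array([x*1000,y*1000,yaw0*20])
    r_=minimize(cost,p0,method="Nelder-Mead",options=dict(initial_simplex=np.vstack([p0,p0+[4,0,0],p0+[0,4,0],p0+[0,0,4]]),xatol=.02,fatol=.002,maxiter=250))
    p=r_.x
    return np.round([p[0]/1000,p[1]/1000,np.degrees(p[2]/20)%360,r_.fun],4)
E
python3 - <<'E'
from h import *
T=capture("top");Sc=capture("scene")
for n,k,x,y,a in[("bigst","big",.455,-.1343,39.6),("smst","small",.461,.2787,327),("bigbr","big",.461,.1206,355.6),("smbr","small",.449,-.004,259.7),("blue","st",.599,-.323,0),("yel","st",.6,.161,0)]:
    print(n,*[fit2(c,k,x,y,np.radians(a),free=k!="st",r=22 if k=="st" else 17) for c in(T,Sc)])
E
```

```text
bigst [ 0.4558 -0.1351 39.6864  3.7451] [ 0.4518 -0.1373 38.9748  3.3614]
smst [4.615000e-01 2.786000e-01 3.272212e+02 3.960500e+00] [4.577000e-01 2.747000e-01 3.266487e+02 3.553500e+00]
bigbr [4.625000e-01 1.213000e-01 3.568722e+02 3.736400e+00] [4.5890e-01 1.1810e-01 3.5548e+02 3.9389e+00]
smbr [ 4.5020e-01 -3.7000e-03  2.6015e+02  2.8199e+00] [ 4.46700e-01 -6.80000e-03  2.60283e+02  3.42490e+00]
blue [ 0.5989 -0.3224  2.5567  2.394 ] [ 0.5973 -0.3248  6.218   3.3251]
yel [6.021000e-01 1.617000e-01 3.599477e+02 2.814500e+00] [0.5989 0.1584 2.8864 5.3549]
```

```bash
cat > go.py <<'E'
import sys,numpy as np
from scipy.spatial.transform import Rotation as R
from rig import read_state
x,y,z,yaw=map(float,sys.argv[1:5])
s=read_state();M=np.array(s["tcp_rot"]);p=np.array(s["position"])
c=np.degrees(np.arctan2(M[1,0],M[0,0])); 
if len(sys.argv)<6: yaw=c+((yaw-c+90)%180-90)
t=np.radians(yaw);C,S=np.cos(t),np.sin(t)
Mt=np.array([[C,S,0],[S,-C,0],[0,0,-1.]])
d=np.array([x,y,z])-p
print("pos",np.round(p,4),"yaw",round(c,2),"tgt yaw",round(yaw,2),"t",s["time_s"],"F",np.round(s["force"],1),"op",round(s["opening"],3),"q",np.round(s["joint_positions"],0))
print("rotvec(tool)",np.round(R.from_matrix(M.T@Mt).as_rotvec(),4),"shift after rot cm",np.round(Mt.T@d*100,2),"shift now cm",np.round(M.T@d*100,2))
E
python3 go.py .4538 -.1362 .06 -50.5
```

```text
pos [ 0.266  -0.5652  0.1966] yaw -64.8 tgt yaw -50.5 t 0.3 F [ 1.1 -0.8  0.2] op 1.002 q [-75.  30.  82.   0.  68. -10.]
rotvec(tool) [-2.000e-04  7.000e-04 -2.496e-01] shift after rot cm [-21.16 -41.78  13.66] shift now cm [-30.82 -35.25  13.69]
```

```bash
python3 -m crank '[[[0,0,0],[0,0,-0.125]],[[0,0,0],[0,0,-0.125]],[[-2.1,-4.2,0],[0,0,0]],[[-2.1,-4.2,0],[0,0,0]],[[-2.1,-4.2,0],[0,0,0]],[[-2.1,-4.2,0],[0,0,0]],[[-2.1,-4.2,0],[0,0,0]],[[-2.1,-4.2,0],[0,0,0]],[[-2.1,-4.2,0],[0,0,0]],[[-2.1,-4.2,0],[0,0,0]],[[-2.1,-4.2,0],[0,0,0]],[[-2.2,-4.0,0],[0,0,0]]]' -1
python3 -m crank '[[[0,0,3],[0,0,0]],[[0,0,4],[0,0,0]],[[0,0,4],[0,0,0]],[[0,0,2.6],[0,0,0]],[[0,0,0],[0,0,0]],[[0,0,0],[0,0,0]]]'
python3 go.py .4538 -.1362 .004 -50.5
```

```text
time_s: 1.5
position: [0.4551, -0.135, 0.1972]
tcp_rot: [[0.636, -0.771, 0.001], [-0.771, -0.636, -0.0], [0.001, -0.0, -1.0]]
force: [0.4, -0.4, 0.8]
opening: 0.999
time_s: 2.1
position: [0.4545, -0.1368, 0.0611]
tcp_rot: [[0.636, -0.771, -0.0], [-0.771, -0.636, 0.0], [-0.0, 0.0, -1.0]]
force: [0.5, -0.7, 0.1]
opening: 1.0
pos [ 0.4545 -0.1368  0.0611] yaw -50.48 tgt yaw -50.5 t 2.1 F [ 0.5 -0.7  0.1] op 1.0 q [-30.  32. 110.   0.  38.  20.]
rotvec(tool) [0.0001 0.0004 0.0003] shift after rot cm [-0.09  0.01  5.71] shift now cm [-0.09  0.01  5.71]
```

```bash
python3 -m crank '[[[-0.1,0,2],[0,0,0]],[[0,0,2],[0,0,0]],[[0,0,1.2],[0,0,0]],[[0,0,0.5],[0,0,0]],[[0,0,0],[0,0,0]],[[0,0,0],[0,0,0]]]'
python3 -m crank '[[[0,0,0],[0,0,0]],[[0,0,0],[0,0,0]],[[0,0,0],[0,0,0]],[[0,0,0],[0,0,0]],[[0,0,0],[0,0,0]],[[0,0,0],[0,0,0]],[[0,0,0],[0,0,0]],[[0,0,0],[0,0,0]],[[0,0,0],[0,0,0]],[[0,0,0],[0,0,0]]]' 1
python3 go.py .4538 -.1362 .004 -50.5
```

```text
time_s: 2.7
position: [0.4542, -0.1363, 0.0047]
tcp_rot: [[0.636, -0.771, 0.001], [-0.771, -0.636, -0.001], [0.001, -0.001, -1.0]]
force: [0.8, -0.2, -0.4]
opening: 0.999
time_s: 3.7
position: [0.4536, -0.136, 0.004]
tcp_rot: [[0.636, -0.771, -0.0], [-0.771, -0.636, 0.0], [-0.0, -0.0, -1.0]]
force: [0.2, -0.2, 0.4]
opening: 0.17
pos [ 0.4536 -0.136   0.004 ] yaw -50.48 tgt yaw -50.5 t 3.7 F [ 0.2 -0.2  0.4] op 0.17 q [-30.  39. 112.   0.  29.  20.]
rotvec(tool) [-0.      0.      0.0004] shift after rot cm [ 0.03  0.   -0.  ] shift now cm [ 0.03  0.   -0.  ]
```

```bash
python3 - <<'E'
from h import *
g=[]
for n in("scene","top"):
    c=capture(n);u,v=proj(c,[[.4538,-.1362,.01]])[0].astype(int)
    g.append(cv2.resize(c["pixels"][v-40:v+40,u-40:u+40,::-1],(400,400),interpolation=cv2.INTER_CUBIC))
cv2.imwrite("pics/g1.png",np.hstack(g));print(read_state()["opening"])
E
```

```text
0.08131023822638135
```

View pics/g1.png

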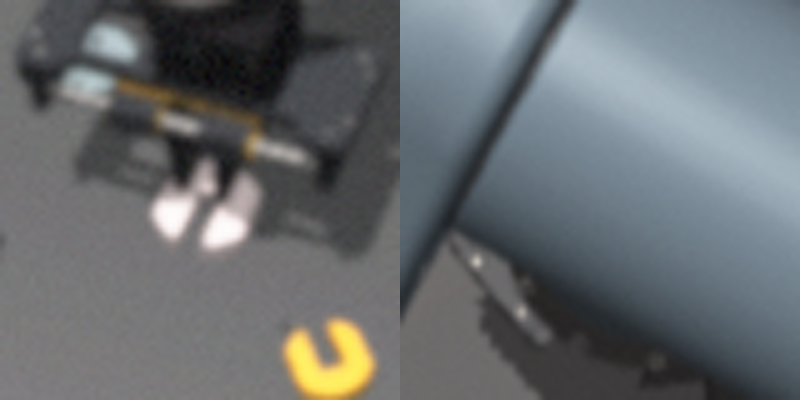

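The scene crop shows the fingers nearly shut over the disc, which looks unmoved. I'll open, lift and look again.

```bash
python3 -m crank '[[[0,0,0],[0,0,0]],[[0,0,0],[0,0,0]],[[0,0,0],[0,0,0]],[[0,0,0],[0,0,0]],[[0,0,0],[0,0,0]]]' 
python3 - <<'E'
from h import *
c=capture("scene");u,v=proj(c,[[.4538,-.1362,.01]])[0].astype(int)
g=cv2.resize(c["pixels"][v-50:v+30,u-40:u+40,::-1],(600,600),interpolation=cv2.INTER_CUBIC)
for P,col in(((.4536,-.136,.004),(0,0,255)),((.4536,-.136,.018),(0,255,0)),((.4536,-.136,.074),(255,0,0))):
    q=proj(c,[P])[0]; cv2.circle(g,tuple(int(a) for a in((q-[u-40,v-50]+.5)*7.5)),4,col,-1)
cv2.imwrite("pics/g2.png",g)
E
```

```text
time_s: 4.3
position: [0.4536, -0.1359, 0.004]
tcp_rot: [[0.636, -0.771, -0.0], [-0.771, -0.636, 0.0], [-0.0, -0.0, -1.0]]
force: [0.1, -0.8, 0.8]
opening: 0.006
```

View pics/g2.png

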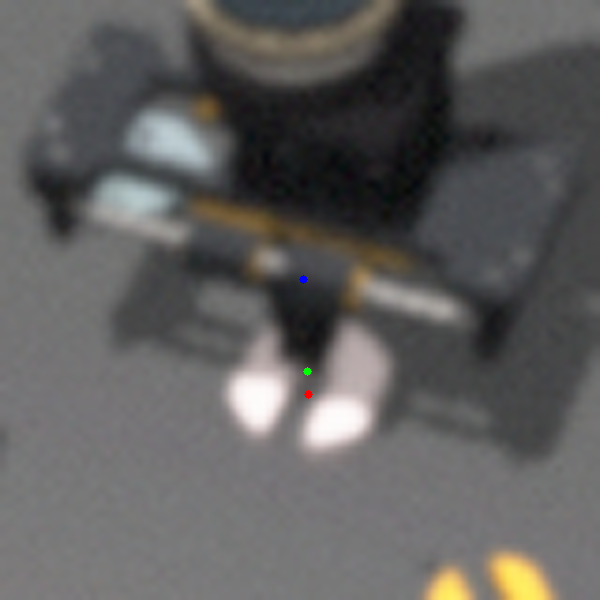

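The fingers are shut but their tips look above the disc top, although the TCP reads 4 mm. I'll lift and check where the tips really are in the picture.

```bash
python3 -m crank '[[[0,0,-2],[0,0,0]],[[0,0,-4],[0,0,0]],[[0,0,-2],[0,0,0]],[[0,0,0],[0,0,0]],[[0,0,0],[0,0,0]]]' 
python3 - <<'E'
from h import *
s=read_state();p=s["position"]
c=capture("scene");u,v=proj(c,[p])[0].astype(int)
g=cv2.resize(c["pixels"][v-40:v+40,u-40:u+40,::-1],(600,600),interpolation=cv2.INTER_CUBIC)
for dz,col in((0,(0,0,255)),(.019,(0,255,0)),(.07,(255,0,0))):
    q=proj(c,[p+[0,0,dz]])[0]; cv2.circle(g,tuple(int(a) for a in((q-[u-40,v-40]+.5)*7.5)),4,col,-1)
cv2.imwrite("pics/g3.png",g)
print(fit2(c,"big",.4518,-.1373,np.radians(39)),p)
E
```

```text
time_s: 4.85
position: [0.4536, -0.1359, 0.0841]
tcp_rot: [[0.636, -0.771, 0.001], [-0.771, -0.636, -0.0], [0.001, -0.0, -1.0]]
force: [-1.2, -0.3, -1.4]
opening: 0.005
[ 0.4549 -0.1331 38.5534 16.2896] [ 0.45360634 -0.13594255  0.08405783]
```

View pics/g3.png

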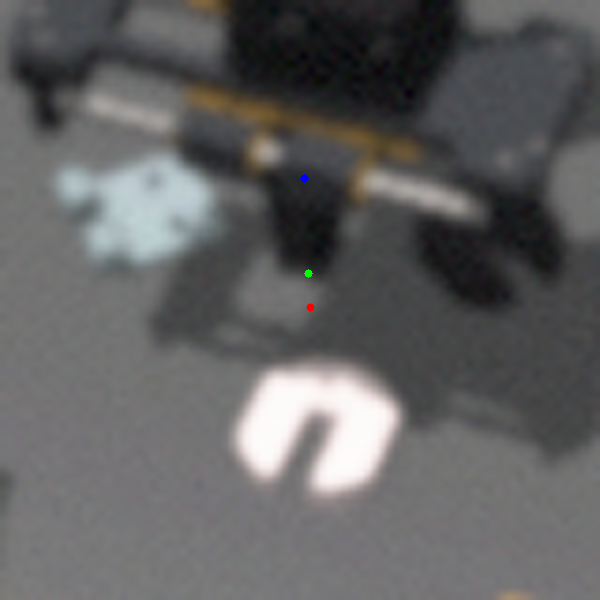

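The tips appear about 19 mm above the reported TCP: the green dot, not the red one, sits at the finger end. I'll descend further, watching the force.

```bash
python3 -m crank '[[[0,0,0],[0,0,0]],[[0,0,0],[0,0,0]],[[0,0,0],[0,0,0]],[[0,0,0],[0,0,0]],[[0,0,0],[0,0,0]],[[0,0,0],[0,0,0]],[[0,0,2],[0,0,0]],[[0,0,2],[0,0,0]],[[0,0,2],[0,0,0]],[[0,0,1],[0,0,0]],[[0,0,0],[0,0,0]],[[0,0,0],[0,0,0]]]' -1
python3 -m crank '[[[0,0,0.5],[0,0,0]],[[0,0,0.5],[0,0,0]],[[0,0,0.5],[0,0,0]],[[0,0,0],[0,0,0]],[[0,0,0],[0,0,0]],[[0,0,0],[0,0,0]]]'
python3 -m crank '[[[0,0,0.4],[0,0,0]],[[0,0,0.4],[0,0,0]],[[0,0,0],[0,0,0]],[[0,0,0],[0,0,0]],[[0,0,0],[0,0,0]]]'
```

```text
time_s: 6.1
position: [0.4538, -0.136, 0.0142]
tcp_rot: [[0.636, -0.771, 0.0], [-0.771, -0.636, -0.0], [0.0, -0.0, -1.0]]
force: [0.1, 0.0, 0.3]
opening: 0.972
time_s: 6.7
position: [0.4537, -0.136, -0.001]
tcp_rot: [[0.636, -0.771, 0.0], [-0.771, -0.636, -0.0], [0.0, -0.0, -1.0]]
force: [0.6, -0.1, 0.4]
opening: 0.998
time_s: 7.2
position: [0.4536, -0.1359, -0.0091]
tcp_rot: [[0.636, -0.771, -0.0], [-0.771, -0.636, 0.0], [-0.0, 0.0, -1.0]]
force: [-0.2, -0.8, -0.1]
opening: 1.0
```

```bash
for i in 1; do python3 -m crank '[[[0,0,0.2],[0,0,0]],[[0,0,0.2],[0,0,0]],[[0,0,0],[0,0,0]],[[0,0,0],[0,0,0]]]';done
python3 -m crank '[[[0,0,0.2],[0,0,0]],[[0,0,0],[0,0,0]],[[0,0,0],[0,0,0]]]'
python3 - <<'E'
from h import *
s=read_state();p=s["position"]
c=capture("scene");u,v=proj(c,[p])[0].astype(int)
g=cv2.resize(c["pixels"][v-40:v+40,u-40:u+40,::-1],(600,600),interpolation=cv2.INTER_CUBIC)
cv2.imwrite("pics/g4.png",g)
E
```

```text
time_s: 7.6
position: [0.4536, -0.1359, -0.0131]
tcp_rot: [[0.636, -0.771, -0.0], [-0.771, -0.636, 0.0], [-0.0, 0.0, -1.0]]
force: [-0.4, 0.2, -0.8]
opening: 0.998
time_s: 7.9
position: [0.4536, -0.1359, -0.0151]
tcp_rot: [[0.636, -0.771, -0.0], [-0.771, -0.636, 0.0], [-0.0, 0.0, -1.0]]
force: [0.0, 0.1, -0.4]
opening: 1.001
```

View pics/g4.png

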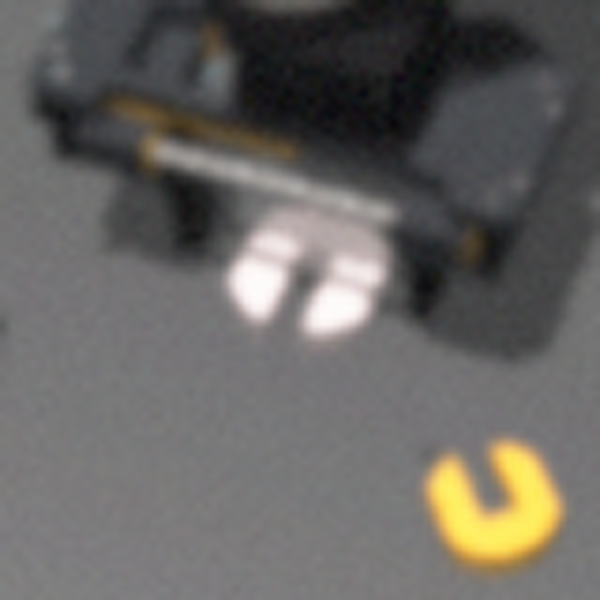

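```bash
python3 -m crank '[[[0,0,0.1],[0,0,0]],[[0,0,0],[0,0,0]],[[0,0,0],[0,0,0]],[[0,0,0],[0,0,0]],[[0,0,0],[0,0,0]],[[0,0,0],[0,0,0]],[[0,0,0],[0,0,0]],[[0,0,0],[0,0,0]]]' 1
python3 go.py .4538 -.1362 .06 -50.5
```

```text
time_s: 8.75
position: [0.4535, -0.1359, -0.016]
tcp_rot: [[0.636, -0.771, -0.0], [-0.771, -0.636, 0.0], [-0.0, 0.0, -1.0]]
force: [-0.4, -0.5, 0.7]
opening: 0.609
pos [ 0.4535 -0.1359 -0.016 ] yaw -50.48 tgt yaw -50.5 t 8.75 F [-0.4 -0.5  0.7] op 0.609 q [-30.  41. 112.   0.  27.  20.]
rotvec(tool) [0.0001 0.0002 0.0004] shift after rot cm [ 0.04  0.   -7.6 ] shift now cm [ 0.04  0.   -7.6 ]
```

```bash
python3 -m crank '[[[0,0,-2],[0,0,0]],[[0,0,-4],[0,0,0]],[[0,0,-4],[0,0,0]],[[0,0,-1],[0,0,0]],[[0,0,0],[0,0,0]]]'
python3 go.py .5981 -.3236 .06 -50.5
```

```text
time_s: 9.25
position: [0.4545, -0.1364, 0.0951]
tcp_rot: [[0.636, -0.771, 0.003], [-0.771, -0.636, -0.002], [0.003, -0.001, -1.0]]
force: [-0.6, -0.0, -3.7]
opening: 0.615
pos [ 0.4545 -0.1364  0.0951] yaw -50.47 tgt yaw -50.5 t 9.25 F [-0.6 -0.  -3.7] op 0.615 q [-30.  28. 109.  -0.  42.  20.]
rotvec(tool) [-0.0013 -0.0034  0.0004] shift after rot cm [23.58  0.83  3.51] shift now cm [23.56  0.84  3.59]
```

```bash
python3 -m crank '[[[2.5,0.1,0],[0,0,0]],[[3.5,0.1,0],[0,0,0]],[[3.5,0.1,0],[0,0,0]],[[3.5,0.1,0],[0,0,0]],[[3.5,0.1,0],[0,0,0]],[[3.5,0.1,0],[0,0,0]],[[2.5,0.1,1],[0,0,0]],[[1.1,0.1,2],[0,0,0]],[[0,0,0],[0,0,0]],[[0,0,0],[0,0,0]],[[0,0,0],[0,0,0]]]'
python3 go.py .5981 -.3236 .05 -50.5
cat > look.py <<'E'
import sys
from h import *
# look.py out x y z [half]
o=sys.argv[1];P=[float(a) for a in sys.argv[2:5]];r=int(sys.argv[5]) if len(sys.argv)>5 else 30
g=[];out=[]
for n in("scene","top"):
    c=capture(n);u,v=proj(c,[P])[0].astype(int);v=max(r,min(383-r,v));u=max(r,u)
    g.append(cv2.resize(c["pixels"][v-r:v+r,u-r:u+r,::-1],(400,400),interpolation=cv2.INTER_CUBIC))
cv2.imwrite(f"pics/{o}.png",np.hstack(g))
E
python3 look.py p1 .598 -.3236 .03
```

```text
time_s: 10.35
position: [0.5967, -0.3218, 0.0631]
tcp_rot: [[0.637, -0.771, -0.002], [-0.771, -0.637, 0.002], [-0.003, 0.0, -1.0]]
force: [-0.7, 0.4, -2.4]
opening: 0.611
pos [ 0.5967 -0.3218  0.0631] yaw -50.46 tgt yaw -50.5 t 10.35 F [-0.7  0.4 -2.4] op 0.611 q [-38.  43.  80.   0.  57.  13.]
rotvec(tool) [0.0004 0.0027 0.0008] shift after rot cm [0.23 0.   1.31] shift now cm [0.23 0.   1.3 ]
```

View pics/p1.png

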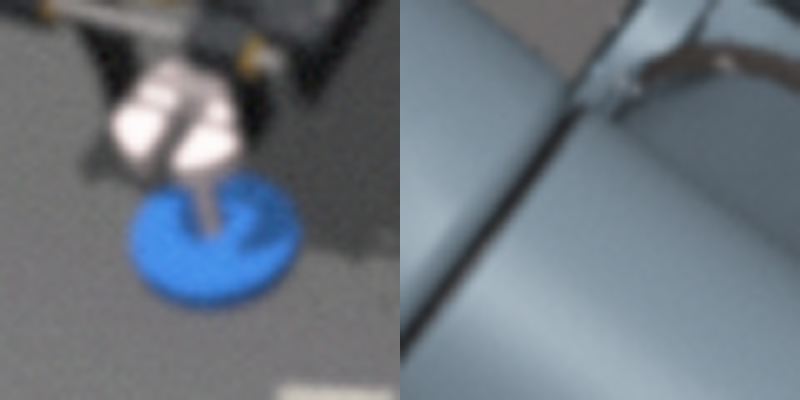

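```bash
python3 -m crank '[[[0.15,0,1],[0,0,0]],[[0.05,0,0.5],[0,0,0]],[[0,0,0],[0,0,0]],[[0,0,0],[0,0,0]],[[0,0,0],[0,0,0]]]'
python3 go.py .5981 -.3236 -.003 -50.5
python3 - <<'E'
from h import *
s=read_state();p=s["position"];M=s["tcp_rot"]
c=capture("scene");u,v=proj(c,[[.598,-.3236,.03]])[0].astype(int)
k=10;X=c["pixels"][v-30:v+30,u-30:u+30,::-1]
g=cv2.resize(X,(600,600),interpolation=cv2.INTER_CUBIC)
yaw=np.arctan2(M[1,0],M[0,0])+np.pi/2
gs=[]
o=outline("big");C,Sn=np.cos(yaw),np.sin(yaw);xy=o@np.array([[C,Sn],[-Sn,C]])+p[:2]+[-.0017,-.0015]
for z in(.016,.030):
    q=((proj(c,np.c_[xy,np.full(len(xy),p[2]+z)])-[u-30,v-30]+.5)*k).astype(int)
    cv2.polylines(g,[q],True,(0,0,255) if z<.02 else (0,200,0),1)
st=np.array([[.5981-.0017,-.3236-.0015,z] for z in(.012,.052)])
q=((proj(c,st)-[u-30,v-30]+.5)*k).astype(int);cv2.line(g,tuple(map(int,q[0])),tuple(map(int,q[1])),(255,0,255),1)
cv2.imwrite("pics/p2.png",g)
E
```

```text
time_s: 10.95
position: [0.5991, -0.3247, 0.0491]
tcp_rot: [[0.636, -0.771, 0.0], [-0.771, -0.636, -0.0], [0.0, -0.0, -1.0]]
force: [1.0, 0.3, -1.5]
opening: 0.609
pos [ 0.5991 -0.3247  0.0491] yaw -50.48 tgt yaw -50.5 t 10.95 F [ 1.   0.3 -1.5] op 0.609 q [-38.  44.  80.   0.  56.  13.]
rotvec(tool) [-0.0001 -0.0003  0.0004] shift after rot cm [-0.15  0.    5.21] shift now cm [-0.15  0.    5.21]
```

View pics/p2.png

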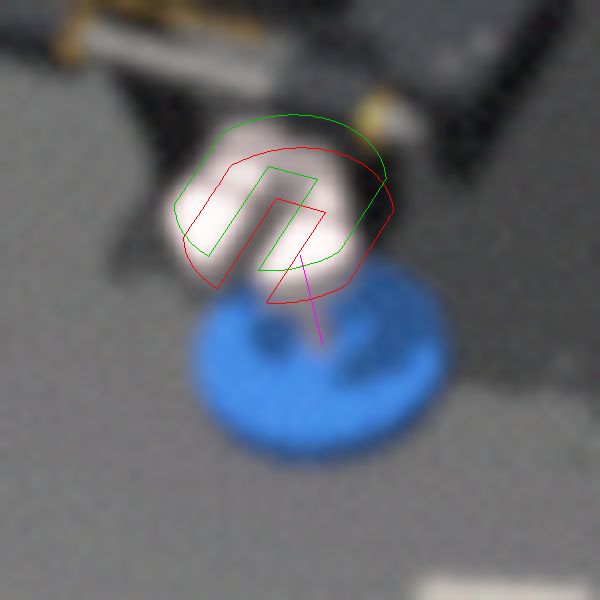

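The overlay of the gripped disc's slot and of the stem agrees with the picture within about a pixel (slot mouth near (235,245), stem base (318,345)). I'm lowering it.

```bash
python3 -m crank '[[[-0.15,0,0.5],[0,0,0]],[[0,0,0.5],[0,0,0]],[[0,0,0.5],[0,0,0]],[[0,0,0.5],[0,0,0]],[[0,0,0],[0,0,0]],[[0,0,0],[0,0,0]]]'
python3 go.py .5981 -.3236 -.003 -50.5
```

```text
time_s: 11.6
position: [0.5979, -0.3234, 0.0286]
tcp_rot: [[0.636, -0.771, -0.0], [-0.771, -0.636, 0.0], [-0.001, 0.0, -1.0]]
force: [-0.6, -0.6, -2.3]
opening: 0.617
pos [ 0.5979 -0.3234  0.0286] yaw -50.48 tgt yaw -50.5 t 11.6 F [-0.6 -0.6 -2.3] op 0.617 q [-38.  46.  80.  -0.  54.  13.]
rotvec(tool) [0.0001 0.0005 0.0004] shift after rot cm [ 0.03 -0.01  3.16] shift now cm [ 0.03 -0.01  3.16]
```

```bash
python3 look.py p3 .598 -.3236 .03 25
```

```text
(no output)
```

View pics/p3.png

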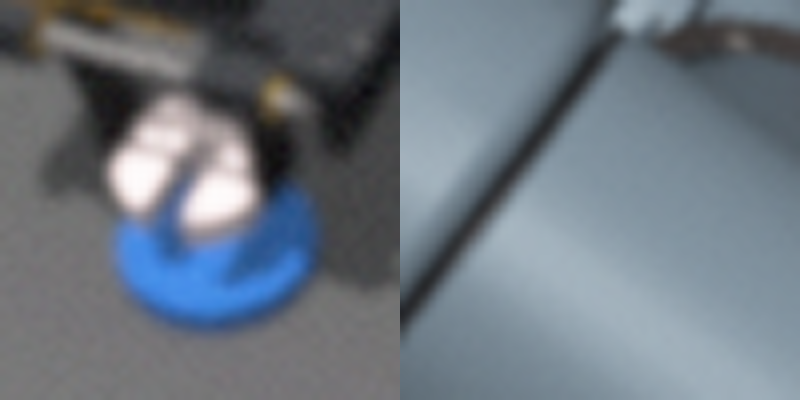

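No contact force with the stem tip already 7 mm into the slot. Down to the base.

```bash
python3 -m crank '[[[0,0,0.7],[0,0,0]],[[0,0,0.7],[0,0,0]],[[0,0,0.7],[0,0,0]],[[0,0,0.6],[0,0,0]],[[0,0,0.3],[0,0,0]],[[0,0,0],[0,0,0]],[[0,0,0],[0,0,0]]]'
python3 -m crank '[[[0,0,0.1],[0,0,0]],[[0,0,0.1],[0,0,0]],[[0,0,0],[0,0,0]],[[0,0,0],[0,0,0]]]'
```

```text
time_s: 12.4
position: [0.5981, -0.3235, -0.0011]
tcp_rot: [[0.636, -0.771, 0.0], [-0.771, -0.636, -0.0], [0.0, -0.0, -1.0]]
force: [0.2, 0.8, -2.0]
opening: 0.611
time_s: 12.8
position: [0.598, -0.3235, -0.0029]
tcp_rot: [[0.636, -0.771, 0.0], [-0.771, -0.636, -0.0], [0.0, -0.0, -1.0]]
force: [0.4, 0.1, -2.6]
opening: 0.61
```

```bash
python3 -m crank '[[[0,0,0.1],[0,0,0]],[[0,0,0],[0,0,0]],[[0,0,0],[0,0,0]]]'
python3 -m crank '[[[0,0,0],[0,0,0]],[[0,0,0],[0,0,0]],[[0,0,0],[0,0,0]],[[0,0,0],[0,0,0]],[[0,0,0],[0,0,0]],[[0,0,0],[0,0,0]],[[0,0,-2],[0,0,0]],[[0,0,-4],[0,0,0]],[[0,0,-4],[0,0,0]],[[0,0,-4],[0,0,0]]]' -1
python3 go.py .4596 .2767 .08 57
```

```text
time_s: 13.1
position: [0.5981, -0.3236, -0.0039]
tcp_rot: [[0.636, -0.771, 0.0], [-0.771, -0.636, -0.0], [0.0, -0.0, -1.0]]
force: [-0.0, 0.5, -0.3]
opening: 0.617
time_s: 14.1
position: [0.5977, -0.3233, 0.1371]
tcp_rot: [[0.636, -0.771, -0.001], [-0.771, -0.636, 0.0], [-0.001, 0.0, -1.0]]
force: [0.8, -0.4, -0.4]
opening: 1.003
pos [ 0.5977 -0.3233  0.1371] yaw -50.48 tgt yaw -123.0 t 14.1 F [ 0.8 -0.4 -0.4] op 1.003 q [-38.  38.  77.   0.  65.  13.]
rotvec(tool) [5.0000e-04 5.0000e-04 1.2657e+00] shift after rot cm [-42.8   44.26   5.71] shift now cm [-55.07 -27.53   5.75]
```

```bash
python3 -m crank '[[[0,0,0],[0,0,-0.1]],[[0,0,0],[0,0,-0.145]],[[0,0,0],[0,0,-0.145]],[[0,0,0],[0,0,-0.145]],[[0,0,0],[0,0,-0.145]],[[0,0,0],[0,0,-0.145]],[[0,0,0],[0,0,-0.145]],[[0,0,0],[0,0,-0.145]],[[0,0,0],[0,0,-0.145]],[[0,0,0],[0,0,-0.145]],[[0,0,0],[0,0,-0.145]],[[0,0,0],[0,0,-0.145]]]'
python3 -m crank '[[[0,0,0],[0,0,-0.145]],[[0,0,0],[0,0,-0.036]],[[0,0,0],[0,0,0]]]'
python3 go.py .4596 .2767 .08 57
python3 look.py p4 .598 -.3236 .02 25
```

```text
time_s: 15.3
position: [0.5978, -0.3234, 0.1359]
tcp_rot: [[0.682, 0.731, -0.0], [0.731, -0.682, 0.0], [-0.0, -0.0, -1.0]]
force: [-0.4, 0.4, 0.4]
opening: 0.999
time_s: 15.6
position: [0.5979, -0.3234, 0.1359]
tcp_rot: [[0.545, 0.839, -0.0], [0.839, -0.545, 0.0], [0.0, -0.0, -1.0]]
force: [-0.0, -0.3, -1.4]
opening: 1.0
pos [ 0.5979 -0.3234  0.1359] yaw 57.0 tgt yaw 57.0 t 15.6 F [-0.  -0.3 -1.4] op 1.0 q [-38.  38.  77.   0.  65. -95.]
rotvec(tool) [-0.0002 -0.     -0.0001] shift after rot cm [ 42.8  -44.28   5.59] shift now cm [ 42.79 -44.28   5.6 ]
```

View pics/p4.png

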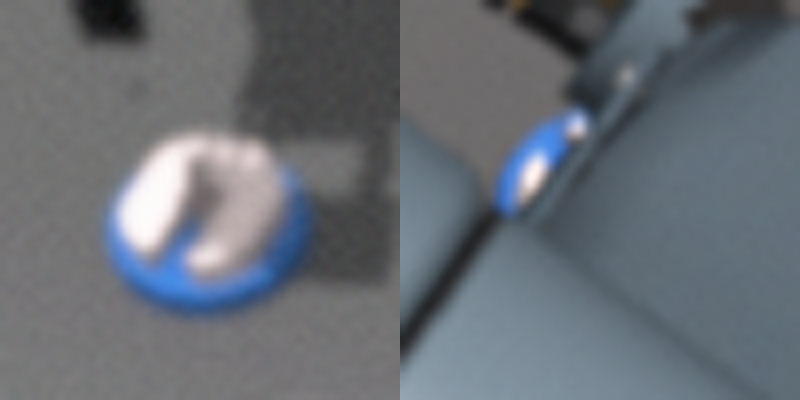

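Big steel sits flat on the blue base with the stem in its slot near (205,185). Next, small steel.

```bash
python3 -m crank '[[[2,-2,0],[0,0,0]],[[2.8,-2.9,0],[0,0,0]],[[3,-3.1,0],[0,0,0]],[[3,-3.1,0],[0,0,0]],[[3,-3.1,0],[0,0,0]],[[3,-3.1,0],[0,0,0]],[[3,-3.1,0],[0,0,0]],[[3,-3.1,0],[0,0,0]],[[3,-3.1,0],[0,0,0]],[[3,-3.1,0],[0,0,0]],[[3,-3.1,0],[0,0,0]],[[3,-3.1,0],[0,0,0]]]'
python3 -m crank '[[[3,-3.1,0],[0,0,0]],[[3,-3.1,1],[0,0,0]],[[2,-2.2,2],[0,0,0]],[[0,0,2],[0,0,0]],[[0,0,0],[0,0,0]],[[0,0,0],[0,0,0]]]'
python3 go.py .4596 .2767 .02 57
```

```text
time_s: 16.9
position: [0.486, 0.1655, 0.1362]
tcp_rot: [[0.545, 0.838, 0.001], [0.838, -0.545, 0.0], [0.001, 0.001, -1.0]]
force: [0.2, 0.1, 0.5]
opening: 0.997
time_s: 17.5
position: [0.4595, 0.2766, 0.086]
tcp_rot: [[0.545, 0.839, -0.001], [0.839, -0.545, -0.0], [-0.001, -0.0, -1.0]]
force: [0.1, 0.3, 0.0]
opening: 1.002
pos [0.4595 0.2766 0.086 ] yaw 56.99 tgt yaw 57.0 t 17.5 F [0.1 0.3 0. ] op 1.002 q [ 19.  33. 101.  -0.  47. -38.]
rotvec(tool) [-0.0003  0.0005 -0.0002] shift after rot cm [0.02 0.01 6.6 ] shift now cm [0.02 0.01 6.6 ]
```

```bash
python3 -m crank '[[[0,0,2],[0,0,0]],[[0,0,2.5],[0,0,0]],[[0,0,2.5],[0,0,0]],[[0,0,1.5],[0,0,0]],[[0,0,1],[0,0,0]],[[0,0,0.4],[0,0,0]],[[0,0,0.3],[0,0,0]],[[0,0,0],[0,0,0]],[[0,0,0],[0,0,0]]]'
python3 -m crank '[[[0,0,0],[0,0,0]],[[0,0,0],[0,0,0]],[[0,0,0],[0,0,0]],[[0,0,0],[0,0,0]],[[0,0,0],[0,0,0]],[[0,0,0],[0,0,0]],[[0,0,0],[0,0,0]],[[0,0,0],[0,0,0]],[[0,0,0],[0,0,0]]]' 1
python3 look.py p5 .46 .277 .02 25
```

```text
time_s: 18.4
position: [0.46, 0.2769, -0.0153]
tcp_rot: [[0.545, 0.839, 0.001], [0.839, -0.545, 0.0], [0.001, 0.001, -1.0]]
force: [-0.8, 0.3, 0.6]
opening: 1.0
time_s: 19.3
position: [0.4595, 0.2768, -0.0161]
tcp_rot: [[0.545, 0.839, 0.0], [0.839, -0.545, 0.0], [0.0, -0.0, -1.0]]
force: [0.2, 0.7, 0.1]
opening: 0.463
```

View pics/p5.png

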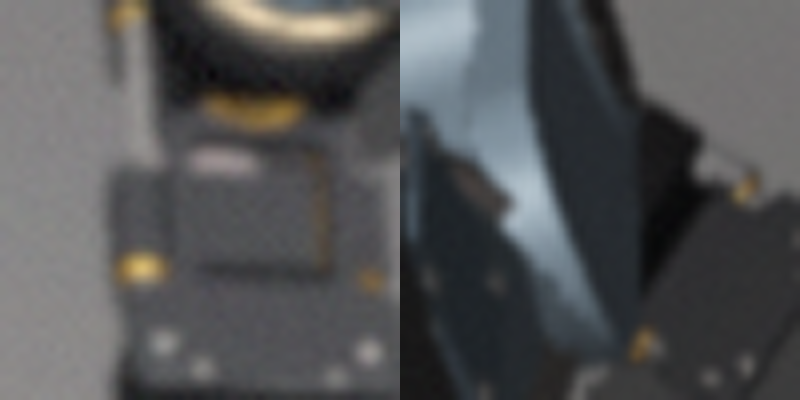

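```bash
python3 -m crank '[[[0,0,-2],[0,0,0]],[[0,0,-4],[0,0,0]],[[0,0,-4],[0,0,0]],[[0,0,-3.5],[0,0,0]],[[0,0,0],[0,0,0.1]],[[0,0,0],[0,0,0.1]],[[0,0,0],[0,0,0.1]],[[0,0,0],[0,0,0.006]],[[0,0,0],[0,0,0]]]'
python3 go.py .5981 -.3236 .055 39.5
```

```text
time_s: 20.3
position: [0.4591, 0.2766, 0.1187]
tcp_rot: [[0.771, 0.637, -0.001], [0.637, -0.771, -0.0], [-0.001, -0.0, -1.0]]
force: [0.1, -0.0, -2.0]
opening: 0.462
pos [0.4591 0.2766 0.1187] yaw 39.59 tgt yaw 39.5 t 20.3 F [ 0.1 -0.  -2. ] op 0.462 q [ 19.  30.  99.  -0.  51. -20.]
rotvec(tool) [-0.0002  0.0008  0.0015] shift after rot cm [-27.45  55.15   6.37] shift now cm [-27.52  55.11   6.38]
```

```bash
python3 -m crank '[[[-1,2,0],[0,0,0]],[[-1.5,3,0],[0,0,0]],[[-1.9,3.8,0],[0,0,0]],[[-1.9,3.8,0],[0,0,0]],[[-1.9,3.8,0],[0,0,0]],[[-1.9,3.8,0],[0,0,0]],[[-1.9,3.8,0],[0,0,0]],[[-1.9,3.8,0],[0,0,0]],[[-1.9,3.8,0],[0,0,0]],[[-1.9,3.8,0],[0,0,0]],[[-1.9,3.8,0],[0,0,0]],[[-1.9,3.8,0],[0,0,0]]]'
python3 -m crank '[[[-1.9,3.8,0],[0,0,0]],[[-1.9,3.8,0],[0,0,0]],[[-1.5,3,0],[0,0,0]],[[-0.7,1.5,2],[0,0,0]],[[0,0,2],[0,0,0]],[[0,0,1.5],[0,0,0]],[[0,0,0],[0,0,0]],[[0,0,0],[0,0,0]]]'
python3 go.py .5981 -.3236 .011 39.5
```

```text
time_s: 21.5
position: [0.5667, -0.1935, 0.1186]
tcp_rot: [[0.771, 0.637, -0.001], [0.637, -0.771, 0.001], [-0.0, -0.001, -1.0]]
force: [0.7, 0.5, -0.6]
opening: 0.462
time_s: 22.3
position: [0.5973, -0.3226, 0.0636]
tcp_rot: [[0.771, 0.637, -0.001], [0.637, -0.771, 0.001], [-0.0, -0.001, -1.0]]
force: [0.3, 0.5, -0.7]
opening: 0.462
pos [ 0.5973 -0.3226  0.0636] yaw 39.55 tgt yaw 39.5 t 22.3 F [ 0.3  0.5 -0.7] op 0.462 q [-38.  43.  80.   0.  57. -77.]
rotvec(tool) [-0.0012  0.0002  0.0008] shift after rot cm [-0.    0.12  5.26] shift now cm [0.   0.13 5.26]
```

```bash
python3 -m crank '[[[0,0.1,0.5],[0,0,0]],[[0,0,0.5],[0,0,0]],[[0,0,0],[0,0,0]],[[0,0,0],[0,0,0]]]'
cat > ov.py <<'E'
import sys
from h import *
o,kind,slotoff,sx,sy=sys.argv[1],sys.argv[2],float(sys.argv[3]),float(sys.argv[4]),float(sys.argv[5])
s=read_state();p=s["position"];M=s["tcp_rot"];print(p,s["time_s"])
G=[]
for n,b in(("scene",np.array([-.0017,-.0015])),("top",np.array([.0017,.0015]))):
    c=capture(n);u,v=proj(c,[[sx,sy,.03]])[0].astype(int);k=13
    g=cv2.resize(c["pixels"][v-15-15:v+15,u-15:u+15,::-1],(390,585),interpolation=cv2.INTER_CUBIC)
    yaw=np.arctan2(M[1,0],M[0,0])+np.radians(slotoff)
    o_=outline(kind);C,Sn=np.cos(yaw),np.sin(yaw);xy=o_@np.array([[C,Sn],[-Sn,C]])+p[:2]+b
    for z,col in((.016,(0,0,255)),(.030,(0,200,0))):
        q=((proj(c,np.c_[xy,np.full(len(xy),p[2]+z)])-[u-15,v-30]+.5)*[13,19.5*30/30/1.5*1.5/1.0 if 0 else 13]).astype(int)
        cv2.polylines(g,[q],True,col,1)
    st=np.array([[sx+b[0],sy+b[1],z] for z in(.012,.052)])
    q=((proj(c,st)-[u-15,v-30]+.5)*13).astype(int);cv2.line(g,tuple(map(int,q[0])),tuple(map(int,q[1])),(255,0,255),1)
    G.append(g)
cv2.imwrite(f"pics/{o}.png",np.hstack(G))
E
python3 ov.py p6 small -90 .5981 -.3236
```

```text
time_s: 22.7
position: [0.5982, -0.324, 0.0541]
tcp_rot: [[0.772, 0.636, 0.0], [0.636, -0.772, -0.0], [0.0, 0.0, -1.0]]
force: [0.1, -0.8, -1.0]
opening: 0.464
[ 0.59818747 -0.32404791  0.05412791] 22.7
```

View pics/p6.png

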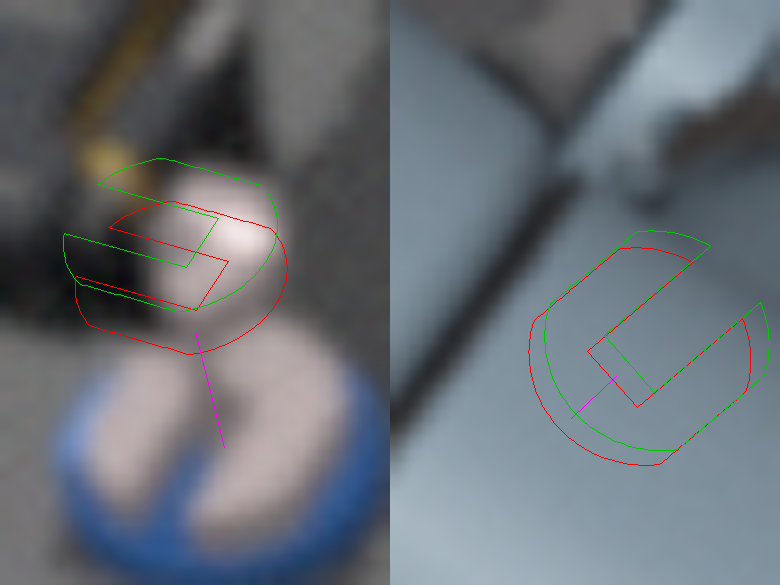

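The overlay matches within about 0.7 px on the visible rim at (280,235). The small slot's mouth is hidden by the finger. I'm lowering with force checks.

```bash
python3 -m crank '[[[0,0,0.6],[0,0,0]],[[0,0,0.6],[0,0,0]],[[0,0,0.6],[0,0,0]],[[0,0,0.4],[0,0,0]],[[0,0,0],[0,0,0]],[[0,0,0],[0,0,0]]]'
python3 go.py .5981 -.3236 .011 39.5
```

```text
time_s: 23.4
position: [0.5981, -0.3241, 0.0317]
tcp_rot: [[0.772, 0.636, -0.0], [0.636, -0.772, 0.0], [-0.0, -0.0, -1.0]]
force: [0.2, 0.4, -0.0]
opening: 0.463
pos [ 0.5981 -0.3241  0.0317] yaw 39.47 tgt yaw 39.5 t 23.4 F [ 0.2  0.4 -0. ] op 0.463 q [-38.  46.  80.   0.  54. -77.]
rotvec(tool) [-0.0004  0.0001 -0.0004] shift after rot cm [ 0.04 -0.04  2.07] shift now cm [ 0.04 -0.04  2.07]
```

```bash
python3 -m crank '[[[0,0,0.4],[0,0,0]],[[0,0,0.4],[0,0,0]],[[0,0,0],[0,0,0]],[[0,0,0],[0,0,0]]]'
python3 -m crank '[[[0,0,0.4],[0,0,0]],[[0,0,0.4],[0,0,0]],[[0,0,0.3],[0,0,0]],[[0,0,0],[0,0,0]],[[0,0,0],[0,0,0]]]'
python3 -m crank '[[[0,0,0.1],[0,0,0]],[[0,0,0.1],[0,0,0]],[[0,0,0],[0,0,0]],[[0,0,0],[0,0,0]]]'
```

```text
time_s: 23.8
position: [0.598, -0.3241, 0.0238]
tcp_rot: [[0.772, 0.636, -0.0], [0.636, -0.772, 0.0], [-0.0, -0.0, -1.0]]
force: [1.1, -0.5, -0.1]
opening: 0.463
time_s: 24.3
position: [0.598, -0.3241, 0.0127]
tcp_rot: [[0.772, 0.636, -0.0], [0.636, -0.772, 0.0], [-0.0, -0.0, -1.0]]
force: [0.2, -0.1, -0.8]
opening: 0.463
time_s: 24.7
position: [0.5981, -0.3242, 0.011]
tcp_rot: [[0.772, 0.636, 0.0], [0.636, -0.772, -0.0], [0.0, 0.0, -1.0]]
force: [-0.2, -0.6, -1.5]
opening: 0.466
```

```bash
python3 -m crank '[[[0,0,0.1],[0,0,0]],[[0,0,0],[0,0,0]]]'
python3 -m crank '[[[0,0,0],[0,0,0]],[[0,0,0],[0,0,0]],[[0,0,0],[0,0,0]],[[0,0,0],[0,0,0]],[[0,0,0],[0,0,0]],[[0,0,0],[0,0,0]],[[0,0,-2],[0,0,0]],[[0,0,-4],[0,0,0]],[[0,0,-4],[0,0,0]],[[0,0,-2.5],[0,0,0]],[[0,0,0],[0,0,0]]]' -1
python3 go.py .4607 .1197 .08 86.2
python3 look.py p7 .598 -.3236 .02 25
```

```text
time_s: 24.9
position: [0.5982, -0.3243, 0.01]
tcp_rot: [[0.772, 0.636, 0.0], [0.636, -0.772, -0.0], [0.0, 0.0, -1.0]]
force: [-0.1, 0.0, -1.0]
opening: 0.46
time_s: 26.0
position: [0.6009, -0.3262, 0.1401]
tcp_rot: [[0.772, 0.636, 0.008], [0.636, -0.772, -0.006], [0.002, 0.01, -1.0]]
force: [0.2, -0.0, 0.4]
opening: 0.996
pos [ 0.6009 -0.3262  0.1401] yaw 39.49 tgt yaw 86.2 t 26.0 F [ 0.2 -0.   0.4] op 0.996 q [-38.  38.  76.  -0.  65. -77.]
rotvec(tool) [ 0.0101  0.0019 -0.8153] shift after rot cm [ 43.56 -16.94   6.01] shift now cm [ 17.52 -43.39   5.62]
```

View pics/p7.png

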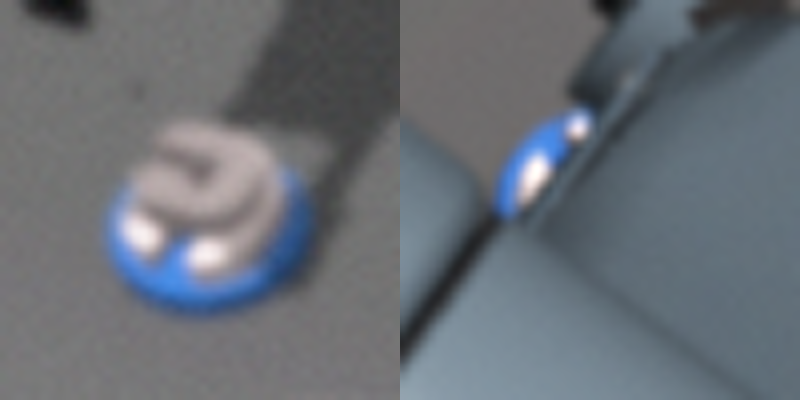

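Both steel discs are stacked flat on the blue base, small slot crossing the big one. Now the brass.

```bash
python3 -m crank '[[[0,0,0],[0,0,-0.1]],[[0,0,0],[0,0,-0.145]],[[0,0,0],[0,0,-0.145]],[[0,0,0],[0,0,-0.145]],[[0,0,0],[0,0,-0.145]],[[0,0,0],[0,0,-0.135]],[[0,0,0],[0,0,0]],[[0,0,0],[0,0,0]]]'
python3 go.py .4607 .1197 .08 86.2
```

```text
time_s: 26.9
position: [0.5972, -0.3235, 0.1331]
tcp_rot: [[0.07, 0.998, -0.003], [0.998, -0.07, 0.002], [0.002, -0.003, -1.0]]
force: [-0.3, 0.4, 0.5]
opening: 1.0
pos [ 0.5972 -0.3235  0.1331] yaw 86.0 tgt yaw 86.2 t 26.9 F [-0.3  0.4  0.5] op 1.0 q [ -38.   38.   77.    0.   65. -124.]
rotvec(tool) [-0.0028 -0.0019 -0.0034] shift after rot cm [ 43.32 -16.56   5.31] shift now cm [ 43.25 -16.69   5.44]
```

```bash
python3 -m crank '[[[2.5,-1,0],[0,0,0]],[[3.8,-1.5,0],[0,0,0]],[[3.8,-1.5,0],[0,0,0]],[[3.8,-1.5,0],[0,0,0]],[[3.8,-1.5,0],[0,0,0]],[[3.8,-1.5,0],[0,0,0]],[[3.8,-1.5,0],[0,0,0]],[[3.8,-1.5,0],[0,0,0]],[[3.8,-1.5,0],[0,0,0]],[[3.8,-1.5,0],[0,0,0]],[[3.8,-1.4,0],[0,0,0]],[[2.8,-0.7,0],[0,0,0]]]'
python3 -m crank '[[[0,0,2],[0,0,0]],[[0,0,3],[0,0,0]],[[0,0,0],[0,0,0]],[[0,0,0],[0,0,0]],[[0,0,0],[0,0,0]]]'
python3 go.py .4607 .1197 -.016 86.2
```

```text
time_s: 28.1
position: [0.4592, 0.121, 0.1345]
tcp_rot: [[0.068, 0.998, -0.002], [0.998, -0.068, 0.0], [0.0, -0.002, -1.0]]
force: [0.4, 0.4, 0.5]
opening: 1.002
time_s: 28.6
position: [0.4622, 0.1187, 0.0858]
tcp_rot: [[0.068, 0.998, 0.001], [0.998, -0.068, 0.0], [0.0, 0.001, -1.0]]
force: [-0.4, -0.4, 0.8]
opening: 0.998
pos [0.4622 0.1187 0.0858] yaw 86.1 tgt yaw 86.2 t 28.6 F [-0.4 -0.4  0.8] op 0.998 q [  1.  30. 109.   0.  41. -85.]
rotvec(tool) [ 0.0015 -0.0001 -0.0017] shift after rot cm [ 0.09 -0.16 10.18] shift now cm [ 0.09 -0.17 10.18]
```

```bash
python3 -m crank '[[[0.1,-0.1,2],[0,0,0]],[[0,0,2.5],[0,0,0]],[[0,0,2.5],[0,0,0]],[[0,0,1.5],[0,0,0]],[[0,0,1],[0,0,0]],[[0,0,0.4],[0,0,0]],[[0,0,0.3],[0,0,0]],[[0,0,0],[0,0,0]],[[0,0,0],[0,0,0]]]'
python3 -m crank '[[[0,0,0],[0,0,0]],[[0,0,0],[0,0,0]],[[0,0,0],[0,0,0]],[[0,0,0],[0,0,0]],[[0,0,0],[0,0,0]],[[0,0,0],[0,0,0]],[[0,0,0],[0,0,0]],[[0,0,0],[0,0,0]],[[0,0,0],[0,0,0]]]' 1
python3 go.py .4607 .1197 -.016 86.2
```

```text
time_s: 29.5
position: [0.4609, 0.12, -0.0165]
tcp_rot: [[0.067, 0.998, 0.001], [0.998, -0.067, 0.0], [0.0, 0.001, -1.0]]
force: [-0.5, -0.7, -0.3]
opening: 0.997
time_s: 30.4
position: [0.4605, 0.12, -0.017]
tcp_rot: [[0.067, 0.998, 0.0], [0.998, -0.067, 0.0], [0.0, 0.0, -1.0]]
force: [-0.4, 0.1, -0.1]
opening: 0.616
pos [ 0.4605  0.12   -0.017 ] yaw 86.17 tgt yaw 86.2 t 30.4 F [-0.4  0.1 -0.1] op 0.616 q [  1.  41. 112.   0.  27. -85.]
rotvec(tool) [ 0.     -0.     -0.0005] shift after rot cm [-0.03  0.02 -0.1 ] shift now cm [-0.03  0.02 -0.1 ]
```

```bash
python3 -m crank '[[[0,0,-2],[0,0,0]],[[0,0,-4],[0,0,0]],[[0,0,-4],[0,0,0]],[[0,0,-1],[0,0,0]],[[0,0,0],[0,0,0]],[[0,0,0],[0,0,0]]]'
python3 go.py .6005 .16 .05 86.2
```

```text
time_s: 31.0
position: [0.4593, 0.1199, 0.0919]
tcp_rot: [[0.067, 0.998, -0.002], [0.998, -0.067, -0.0], [-0.0, -0.002, -1.0]]
force: [-0.3, 0.3, -4.1]
opening: 0.615
pos [0.4593 0.1199 0.0919] yaw 86.17 tgt yaw 86.2 t 31.0 F [-0.3  0.3 -4.1] op 0.615 q [  1.  29. 109.  -0.  42. -85.]
rotvec(tool) [-0.0023  0.0002 -0.0005] shift after rot cm [ 4.93 13.82  4.19] shift now cm [ 4.94 13.83  4.16]
```

```bash
python3 -m crank '[[[1,2.8,0],[0,0,0]],[[1,2.8,0],[0,0,0]],[[1,2.8,0],[0,0,0]],[[1,2.8,0],[0,0,0]],[[0.9,2.6,1],[0,0,0]],[[0,0,2],[0,0,0]],[[0,0,1],[0,0,0]],[[0,0,0],[0,0,0]],[[0,0,0],[0,0,0]],[[0,0,0],[0,0,0]]]'
python3 go.py .6005 .16 -.003 86.2
python3 ov.py p8 big -90 .6005 .16
```

```text
time_s: 32.0
position: [0.6013, 0.1596, 0.0532]
tcp_rot: [[0.067, 0.998, 0.0], [0.998, -0.067, 0.0], [0.0, 0.0, -1.0]]
force: [-1.5, 0.8, -1.7]
opening: 0.611
pos [0.6013 0.1596 0.0532] yaw 86.17 tgt yaw 86.2 t 32.0 F [-1.5  0.8 -1.7] op 0.611 q [  5.  41.  89.  -0.  51. -82.]
rotvec(tool) [ 0.0002 -0.     -0.0006] shift after rot cm [ 0.03 -0.08  5.62] shift now cm [ 0.03 -0.08  5.62]
[0.60129276 0.15960296 0.05324017] 32.0
```

View pics/p8.png

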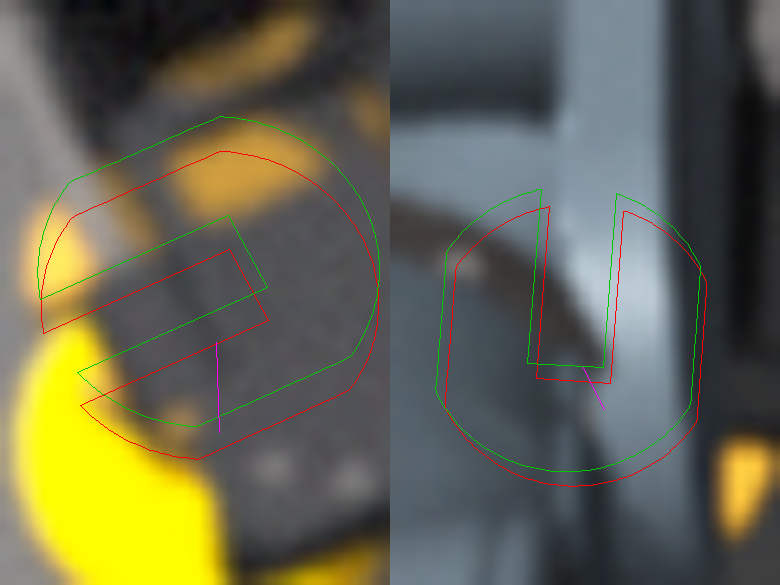

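The disc is mostly hidden by the gripper, but the visible left edge at (40,260) fits the overlay. I'm lowering with force checks.

```bash
python3 -m crank '[[[0,-0.1,0.5],[0,0,0]],[[0,0,0.6],[0,0,0]],[[0,0,0.6],[0,0,0]],[[0,0,0.4],[0,0,0]],[[0,0,0],[0,0,0]],[[0,0,0],[0,0,0]]]'
python3 -m crank '[[[0,0,0.5],[0,0,0]],[[0,0,0.5],[0,0,0]],[[0,0,0],[0,0,0]],[[0,0,0],[0,0,0]]]'
```

```text
time_s: 32.7
position: [0.6004, 0.1597, 0.0317]
tcp_rot: [[0.067, 0.998, -0.0], [0.998, -0.067, -0.0], [-0.0, -0.0, -1.0]]
force: [0.3, -0.4, -2.7]
opening: 0.615
time_s: 33.1
position: [0.6002, 0.1597, 0.0217]
tcp_rot: [[0.067, 0.998, -0.001], [0.998, -0.067, -0.0], [-0.0, -0.001, -1.0]]
force: [1.0, 0.1, -2.9]
opening: 0.613
```

Bottom face at about 39 mm, so the stem is in the slot without contact. Continuing to Z ≈ -0.005.

```bash
python3 -m crank '[[[0,0,0.6],[0,0,0]],[[0,0,0.6],[0,0,0]],[[0,0,0.6],[0,0,0]],[[0,0,0.4],[0,0,0]],[[0,0,0.2],[0,0,0]],[[0,0,0],[0,0,0]],[[0,0,0],[0,0,0]]]'
python3 -m crank '[[[0,0,0.1],[0,0,0]],[[0,0,0.1],[0,0,0]],[[0,0,0],[0,0,0]],[[0,0,0],[0,0,0]]]'
```

```text
time_s: 33.8
position: [0.6005, 0.1598, -0.002]
tcp_rot: [[0.067, 0.998, 0.0], [0.998, -0.067, 0.0], [0.0, 0.0, -1.0]]
force: [-0.3, -0.2, -2.3]
opening: 0.611
time_s: 34.2
position: [0.6004, 0.1597, -0.004]
tcp_rot: [[0.067, 0.998, 0.0], [0.998, -0.067, 0.0], [0.0, 0.0, -1.0]]
force: [0.4, -0.4, -3.5]
opening: 0.615
```

```bash
python3 -m crank '[[[0,0,0.1],[0,0,0]],[[0,0,0],[0,0,0]]]'
python3 -m crank '[[[0,0,0],[0,0,0]],[[0,0,0],[0,0,0]],[[0,0,0],[0,0,0]],[[0,0,0],[0,0,0]],[[0,0,0],[0,0,0]],[[0,0,0],[0,0,0]],[[0,0,-2],[0,0,0]],[[0,0,-4],[0,0,0]],[[0,0,-4],[0,0,0]],[[0,0,-3],[0,0,0]],[[0,0,0],[0,0,0]]]' -1
python3 -m crank '[[[0,0,0],[0,0,0.1]],[[0,0,0],[0,0,0.145]],[[0,0,0],[0,0,0.145]],[[0,0,0],[0,0,0.145]],[[0,0,0],[0,0,0.145]],[[0,0,0],[0,0,0.145]],[[0,0,0],[0,0,0.145]],[[0,0,0],[0,0,0.145]],[[0,0,0],[0,0,0.145]],[[0,0,0],[0,0,0.145]],[[0,0,0],[0,0,0.145]],[[0,0,0],[0,0,0.126]]]'
python3 go.py .4485 -.0053 .08 -9.8
```

```text
time_s: 34.4
position: [0.6006, 0.1598, -0.0049]
tcp_rot: [[0.067, 0.998, 0.0], [0.998, -0.067, 0.0], [0.0, 0.0, -1.0]]
force: [0.6, 0.2, -2.5]
opening: 0.608
time_s: 35.5
position: [0.6042, 0.1602, 0.1301]
tcp_rot: [[0.067, 0.998, 0.011], [0.998, -0.067, 0.001], [0.002, 0.01, -1.0]]
force: [0.9, -0.1, -0.5]
opening: 1.0
time_s: 36.7
position: [0.5995, 0.1596, 0.1236]
tcp_rot: [[0.984, -0.177, -0.002], [-0.177, -0.984, -0.0], [-0.002, 0.001, -1.0]]
force: [-0.3, 0.0, -0.3]
opening: 0.999
pos [0.5995 0.1596 0.1236] yaw -10.17 tgt yaw -9.8 t 36.7 F [-0.3  0.  -0.3] op 0.999 q [ 5. 35. 87.  0. 59. 15.]
rotvec(tool) [ 0.0006  0.0023 -0.0065] shift after rot cm [-12.07  18.82   4.36] shift now cm [-11.94  18.9    4.4 ]
```

```bash
python3 -m crank '[[[-1.5,2.4,0],[0,0,0]],[[-2.1,3.3,0],[0,0,0]],[[-2.1,3.3,0],[0,0,0]],[[-2.1,3.3,0],[0,0,0]],[[-2.1,3.3,0],[0,0,0]],[[-2.1,3.2,0],[0,0,0]],[[0,0,2],[0,0,0]],[[0,0,2],[0,0,0]],[[0,0,0],[0,0,0]],[[0,0,0],[0,0,0]],[[0,0,0],[0,0,0]]]'
python3 go.py .4485 -.0053 -.016 -9.8
python3 look.py p9 .60 .16 .02 25
```

```text
time_s: 37.8
position: [0.4505, -0.0048, 0.0853]
tcp_rot: [[0.985, -0.171, 0.001], [-0.171, -0.985, -0.0], [0.001, 0.0, -1.0]]
force: [0.2, 1.2, 0.4]
opening: 1.001
pos [ 0.4505 -0.0048  0.0853] yaw -9.82 tgt yaw -9.8 t 37.8 F [0.2 1.2 0.4] op 1.001 q [-15.  28. 113.  -0.  39.  -5.]
rotvec(tool) [ 0.0001 -0.0007 -0.0004] shift after rot cm [-0.19  0.08 10.13] shift now cm [-0.19  0.08 10.13]
```

View pics/p9.png

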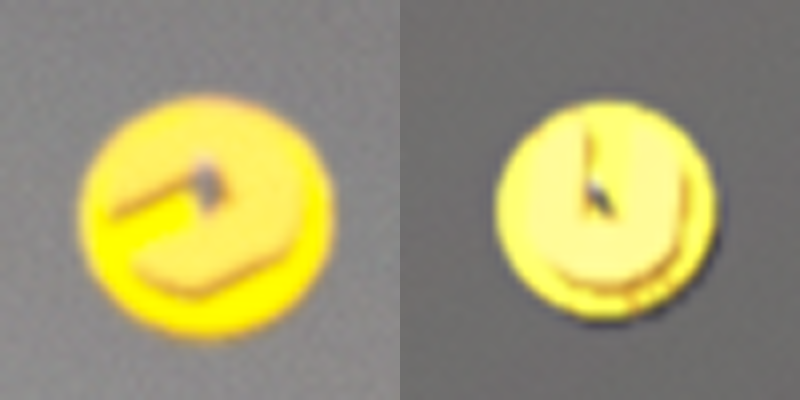

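Big brass lies flat on the yellow base with the stem near (205,185) at the inner end of its slot. Next I pick up the small brass.

```bash
python3 -m crank '[[[-0.1,0.1,2],[0,0,0]],[[0,0,2.5],[0,0,0]],[[0,0,2.5],[0,0,0]],[[0,0,1.5],[0,0,0]],[[0,0,1],[0,0,0]],[[0,0,0.4],[0,0,0]],[[0,0,0.2],[0,0,0]],[[0,0,0],[0,0,0]],[[0,0,0],[0,0,0]]]'
python3 -m crank '[[[0,0,0],[0,0,0]],[[0,0,0],[0,0,0]],[[0,0,0],[0,0,0]],[[0,0,0],[0,0,0]],[[0,0,0],[0,0,0]],[[0,0,0],[0,0,0]],[[0,0,0],[0,0,0]],[[0,0,0],[0,0,0]],[[0,0,0],[0,0,0]]]' 1
python3 go.py .4485 -.0053 -.016 -9.8
python3 -m crank '[[[0,0,-2],[0,0,0]],[[0,0,-4],[0,0,0]],[[0,0,-4],[0,0,0]],[[0,0,-2],[0,0,0]],[[0,0,0],[0,0,-0.105]],[[0,0,0],[0,0,0]],[[0,0,0],[0,0,0]]]'
python3 go.py .6005 .16 .05 -3.8
```

```text
time_s: 38.8
position: [0.4494, -0.0059, -0.0154]
tcp_rot: [[0.985, -0.171, 0.001], [-0.171, -0.985, -0.0], [0.001, 0.0, -1.0]]
force: [0.8, -0.2, 0.5]
opening: 1.001
time_s: 39.7
position: [0.4489, -0.0057, -0.0161]
tcp_rot: [[0.985, -0.171, 0.0], [-0.171, -0.985, -0.0], [0.0, 0.0, -1.0]]
force: [-0.0, -0.5, -0.1]
opening: 0.461
pos [ 0.4489 -0.0057 -0.0161] yaw -9.85 tgt yaw -9.8 t 39.7 F [-0.  -0.5 -0.1] op 0.461 q [-15.  41. 116.  -0.  23.  -5.]
rotvec(tool) [ 0.     -0.     -0.0009] shift after rot cm [-0.05 -0.04 -0.01] shift now cm [-0.05 -0.04 -0.01]
time_s: 40.4
position: [0.4482, -0.0056, 0.1036]
tcp_rot: [[0.998, -0.069, -0.001], [-0.069, -0.998, 0.0], [-0.001, -0.0, -1.0]]
force: [0.3, 0.8, -1.5]
opening: 0.465
pos [ 0.4482 -0.0056  0.1036] yaw -3.96 tgt yaw -3.8 t 40.4 F [ 0.3  0.8 -1.5] op 0.465 q [-15.  26. 112.   0.  42. -11.]
rotvec(tool) [-0.0002  0.0011 -0.0027] shift after rot cm [ 14.09 -17.53   5.36] shift now cm [ 14.05 -17.57   5.35]
```

```bash
python3 -m crank '[[[1.7,-2.2,0],[0,0,0]],[[2.4,-3,0],[0,0,0]],[[2.4,-3,0],[0,0,0]],[[2.4,-3,0],[0,0,0]],[[2.4,-3,0],[0,0,0]],[[1.7,-2,0],[0,0,0]],[[1.0,-1.3,1],[0,0,0]],[[0,0,2],[0,0,0]],[[0,0,2],[0,0,0]],[[0,0,0],[0,0,0]],[[0,0,0],[0,0,0]],[[0,0,0],[0,0,0]]]'
python3 go.py .6005 .16 .011 -3.8
python3 ov.py p10 small -90 .6005 .16
```

```text
time_s: 41.6
position: [0.6006, 0.1592, 0.0543]
tcp_rot: [[0.998, -0.068, 0.001], [-0.068, -0.998, 0.0], [0.001, -0.0, -1.0]]
force: [0.0, -0.3, -1.4]
opening: 0.463
pos [0.6006 0.1592 0.0543] yaw -3.89 tgt yaw -3.8 t 41.6 F [ 0.  -0.3 -1.4] op 0.463 q [ 5. 40. 89. -0. 51.  8.]
rotvec(tool) [-0.0001 -0.0005 -0.0015] shift after rot cm [-0.01 -0.08  4.33] shift now cm [-0.01 -0.08  4.33]
[0.60056722 0.15916955 0.05433178] 41.6
```

View pics/p10.png

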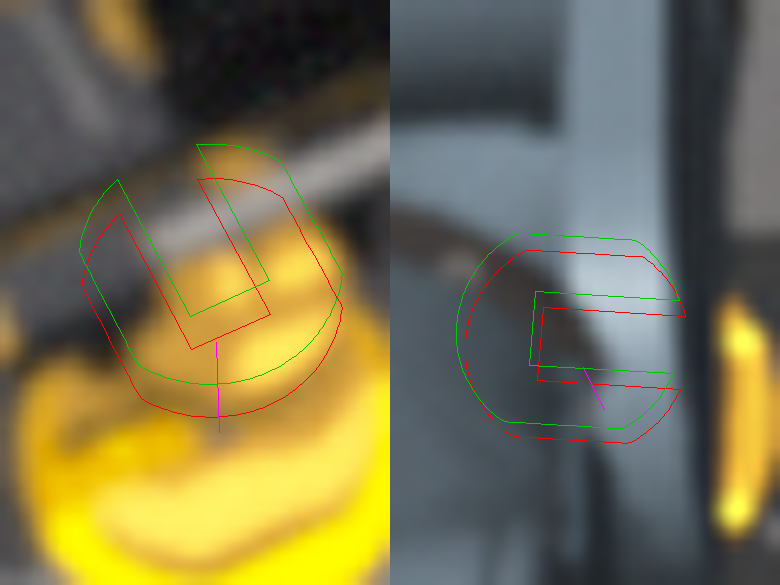

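The small brass outline agrees within about 1 px. I'm lowering.

```bash
python3 -m crank '[[[0,-0.1,0.6],[0,0,0]],[[0,0,0.6],[0,0,0]],[[0,0,0.6],[0,0,0]],[[0,0,0.4],[0,0,0]],[[0,0,0],[0,0,0]],[[0,0,0],[0,0,0]]]'
python3 -m crank '[[[0,0,0.4],[0,0,0]],[[0,0,0.4],[0,0,0]],[[0,0,0],[0,0,0]],[[0,0,0],[0,0,0]]]'
python3 -m crank '[[[0,0,0.4],[0,0,0]],[[0,0,0.4],[0,0,0]],[[0,0,0.3],[0,0,0]],[[0,0,0],[0,0,0]],[[0,0,0],[0,0,0]]]'
```

```text
time_s: 42.3
position: [0.6003, 0.1605, 0.0317]
tcp_rot: [[0.998, -0.067, -0.0], [-0.067, -0.998, 0.0], [-0.0, 0.0, -1.0]]
force: [0.5, 0.5, -1.5]
opening: 0.463
time_s: 42.7
position: [0.6002, 0.1605, 0.0238]
tcp_rot: [[0.998, -0.067, -0.0], [-0.067, -0.998, -0.0], [-0.0, 0.0, -1.0]]
force: [0.3, -0.1, -1.0]
opening: 0.463
time_s: 43.2
position: [0.6002, 0.1605, 0.0128]
tcp_rot: [[0.998, -0.067, -0.0], [-0.067, -0.998, -0.0], [-0.0, 0.0, -1.0]]
force: [0.1, -0.5, -0.7]
opening: 0.466
```

```bash
python3 -m crank '[[[0,0,0.1],[0,0,0]],[[0,0,0.1],[0,0,0]],[[0,0,0.1],[0,0,0]],[[0,0,0],[0,0,0]],[[0,0,0],[0,0,0]]]'
python3 -m crank '[[[0,0,0],[0,0,0]],[[0,0,0],[0,0,0]],[[0,0,0],[0,0,0]],[[0,0,0],[0,0,0]],[[0,0,0],[0,0,0]],[[0,0,0],[0,0,0]],[[0,0,-2],[0,0,0]],[[0,0,-4],[0,0,0]],[[0,0,-4],[0,0,0]],[[0,0,-4],[0,0,0]],[[0,0,0],[0,0,0]]]' -1
python3 -m crank '[[[-2,2,0],[0,0,0]],[[-3,3,0],[0,0,0]],[[-3,3,0],[0,0,0]],[[-3,3,0],[0,0,0]],[[-3,3,0],[0,0,0]],[[-2,2,0],[0,0,0]],[[0,0,0],[0,0,0]],[[0,0,0],[0,0,0]]]'
python3 look.py p11 .60 .16 .03 25;python3 look.py p12 .598 -.323 .03 25
python3 - <<'E'
from h import *
for n in("scene","top"):
    c=capture(n);cv2.imwrite(f"pics/{n}9.png",c["pixels"][:,:,::-1])
    for nm,k,x,y,a,z in[("smst","small",.598,-.3236,-50.5,.026),("smbr","small",.6005,.16,266.2,.026)]: 
        print(n,nm,fit2(c,k,x,y,np.radians(a),z0=z,r=10))
    print(fit2(c,"big",.598,-.3236,np.radians(39.5),z0=.012,r=14))
print(read_state()["time_s"],read_state()["position"])
E
```

```text
time_s: 43.7
position: [0.6004, 0.1605, 0.01]
tcp_rot: [[0.998, -0.067, 0.0], [-0.067, -0.998, 0.0], [0.0, -0.0, -1.0]]
force: [-0.3, 0.3, -1.5]
opening: 0.464
time_s: 44.8
position: [0.6049, 0.161, 0.1564]
tcp_rot: [[0.998, -0.067, 0.013], [-0.067, -0.998, 0.001], [0.013, -0.002, -1.0]]
force: [1.0, -1.2, 0.6]
opening: 1.001
time_s: 45.6
position: [0.4302, 0.0113, 0.1499]
tcp_rot: [[0.998, -0.069, 0.001], [-0.069, -0.998, 0.0], [0.001, -0.0, -1.0]]
force: [0.8, -0.7, -0.2]
opening: 0.999
scene smst [  0.596   -0.3261 308.4873  25.7418]
scene smbr [5.989000e-01 1.603000e-01 2.659628e+02 1.383920e+01]
[ 0.5963 -0.3314 38.7163 18.0954]
top smst [  0.599   -0.3246 308.7166  29.4505]
top smbr [5.993000e-01 1.621000e-01 2.661874e+02 1.781020e+01]
[ 0.6014 -0.3237 40.1229 19.8161]
45.9 [0.43073818 0.01201976 0.14984189]
```

View pics/p11.png

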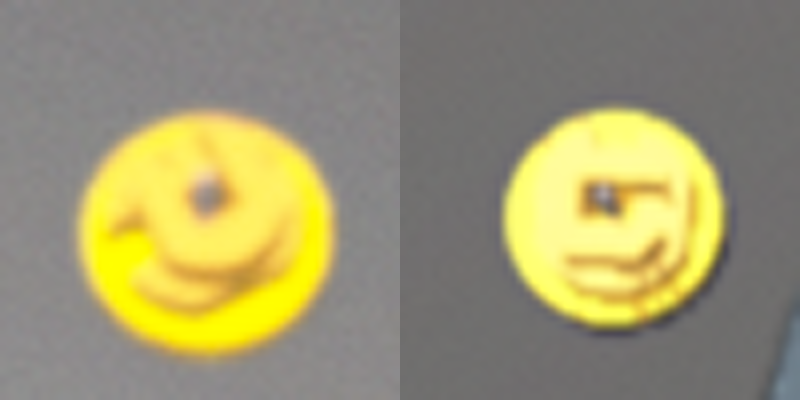

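View pics/p12.png

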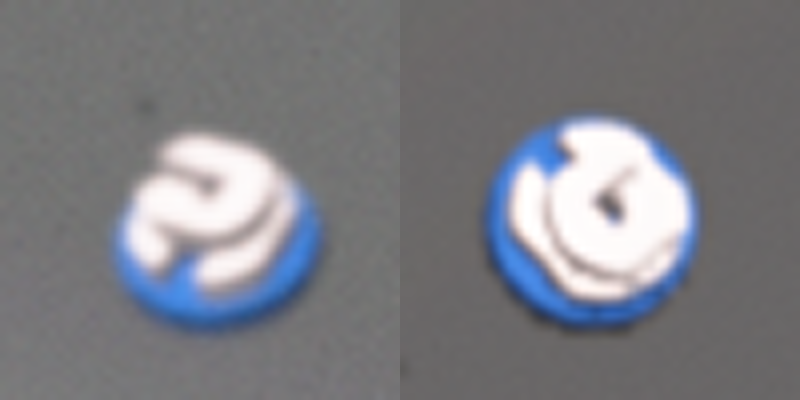

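View pics/top9.png

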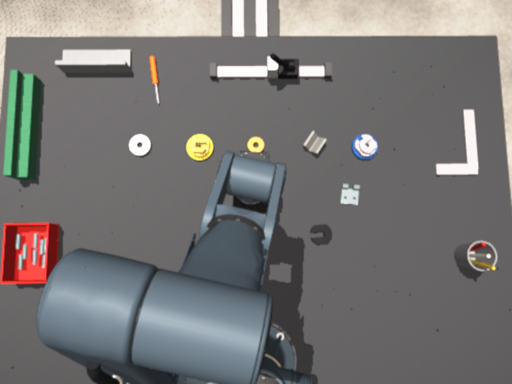

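```bash
python3 -c "
from rig import bot,read_state
bot.hand_in();print(read_state()['time_s'])"
```

```text
the job is handed in; nothing more can be done
the job is handed in; nothing more can be done
```

I stacked the steel pair on the blue stand and the brass pair on the yellow stand, with each large disc placed first and the small one on top. I handed the job in at about 46 s of the 106 s allowed.

**Last checks:** Both cameras show each pair lying flat with the stem through the slots near the disc centres. The slots are about 90–91° apart on the steel pair and 90° on the brass pair. The washers, V-block, hinge and black disc are where they were in the first top picture. The arm hides the turquoise disc in the last one, so I could not check it. Wrist force readings stayed under about 5 N.

**What disagreed:**
- **Finger ends:** They sit about 19 mm above the reported TCP. My first grasp of the large steel disc closed above it without moving it, and I then gripped at about -16 mm reported.
- **Cameras:** The two cameras differed by about 3–4 mm, so I used the average of the two.
- **Last fits:** The final automatic fits on the stacked discs had large residuals. One fit of the large steel disc was about 8 mm off in y, so I relied on the pictures for the centring.

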